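Set the grinder's tool rest with the 3 mm gap gauge

TASK

The white wheel's tool rest on the bench grinder has slipped back: set it with the 3 mm gauge (red top) by standing the gauge on the rest with its blade down in the gap, letting go, and pushing the rest gently towards the wheel until the blade is nipped between the two. Then draw the gauge straight up, feeling it drag on both sides, and put it back in its rack with the blade in the groove. Leave the rest where it was set, and the 6 mm gauge, the grey wheel's rest and everything else on the bench alone.

Things in the scene. Friction and masses are not known exactly. Their poses are not given: they have to be found in the camera images.
- white_wheel: The off-white wheel, left (+y) end of a bench grinder: disc 150 mm across, 25 mm wide; does not turn. Origin at its centre, 125 mm above the bench; y along the axle, x level to the grinder's back, z up: its foremost line is at x = -75 mm, z = 0. A guard (radius 87 mm, 50 mm wide) wraps top, back and underside; its front is open, facing the robot. Eye shield swung up, 245 mm above the bench.
- white_rest: Bare-steel tool rest in front of the white wheel: level plate 62 mm deep (x), 76 wide (y), 6 thick; front edge bent down into a lip 26 mm high, 6 thick. Origin on its top face, 128 mm above the bench, mid-way along the straight edge nearest the wheel; axes as the wheel's. Plate from x = 0 to -62 mm; the lip's front face is at x = -62 mm, free air in front of and below it.
- white_rest_slide (a joint): The gap in m between the white wheel's foremost line and the rest's edge: 0 = touching, 0.024 = fully back. The rest slides level, straight to and from the wheel (its clamp is only snug): it needs a push of about 8 N to move and stays where it is left. Pushed up to the blade with some 14 N in all, it then grips the blade with a drag of 4 to 12 N.
- grey_rest: The same kind of rest in front of the grey wheel, at the grinder's other end, 300 mm along the axle; origin on its top face at the edge nearest that wheel. Already set, not to be moved.
- red_gauge: The 3 mm gap gauge, loose, about 100 g: beech block with red top, x = -36 to 0, y = -13 to 13, z = 0 to 40 mm, and a steel blade 3 mm thick, 24 wide, screwed flat on its +x face: x = 0 to 3, z = -24 to 36 mm, so it hangs 24 mm below the block. Origin at the block's underside, mid-width, where blade and block meet. With the block on the rest and the blade in the gap it stands by itself.
- red_gauge_mid (a point): The centre of the red gauge's beech block, half-way up it (18 mm behind the blade's plane, 20 mm above the block's underside); axes as red_gauge. Grip it here, across the 26 mm width (y).
- blue_gauge_mid (a point): The centre of the block of the 6 mm gauge: the same gauge with a blue top and a blade 6 mm thick. It stands in the rack's other place and stays there.
- gauge_rack: Fixed pale wooden rack, 200 mm long (y), 45 high, with a groove 12 wide and 33 deep along y. Origin on the bench, mid-length. Top at z = 45 mm; groove from x = 7 to 19 mm; the ledge the blocks sit on from x = -37 to 7, a ridge from 19 to 33. The gauges stand blocks on ledge, blades in groove, axes as the rack's, at y = +45 and -45 mm; which is where varies.
- oilstone_mid (a point): A dark wooden box with a grey oilstone, 60 by 190 by 36 mm, lying on the bench. Bystander.
- screwdriver_mid (a point): A screwdriver with a pale wooden handle, 200 mm long, lying on the bench. Bystander.
- chisel_mid (a point): A chisel with a beech handle, 260 mm long, 28 mm high, lying on the bench. Bystander.
- mallet_mid (a point): A wooden mallet, head 75 by 130 by 60 mm. Bystander.
- brown_bottle_mid (a point): A closed brown glass bottle, 60 mm across, 140 mm tall, standing. Bystander.
- dip_pot_mid (a point): An aluminium cup, 80 mm across, 80 mm tall, standing. Bystander.
- g_clamp_mid (a point): A blue G-clamp lying on its side, about 110 by 170 by 18 mm. Bystander.
Not all that is in view belongs to the job. What is shaped like the red_gauge but green is not meant.

How it is judged (in metres and radians):
On the way, in this order (a step that is already met when the one before it is completed fails the run):
1. the red gauge stands upright on the white wheel's rest, its block down on the plate and its blade in the gap, let go (z of red_gauge in the frame of white_rest between -0.002 and 0.002 m and x of red_gauge in the frame of white_rest above -0.0015 m and x of red_gauge in the frame of white_wheel below -0.0765 m and y of red_gauge in the frame of white_rest between -0.012 and 0.012 m and angle between red_gauge's own z axis and vertical below 0.15 rad and contact force between the fingers and red_gauge below 0.05 N), for 0.2 s.
2. the rest has been brought up until the blade is nipped between wheel and rest, the gauge still standing on the rest (value of joint white_rest_slide between 0.0018 and 0.0045 m and contact force between red_gauge and white_wheel above 1 N and contact force between red_gauge and white_rest above 1 N and z of red_gauge in the frame of white_rest below 0.002 m), for 0.2 s.
3. the gauge is drawn up 3 mm or more, upright, still dragging on both wheel and rest (z of red_gauge in the frame of white_rest above 0.003 m and contact force between red_gauge and white_wheel above 0.3 N and contact force between red_gauge and white_rest above 0.3 N and angle between red_gauge's own z axis and vertical below 0.15 rad), for 0.05 s.
At the end, for the whole second after the job is handed in: The white wheel's rest stands where the nipped 3 mm blade set it (gap 1.8 to 4.5 mm), and the red gauge is back in the rack, upright, at rest and let go: block on the ledge (underside within 4 mm of the rack's top), blade in the groove, anywhere along the rack (value of joint white_rest_slide between 0.0018 and 0.0045 m and z of red_gauge in the frame of gauge_rack between 0.042 and 0.049 m and x of red_gauge in the frame of gauge_rack between 0.005 and 0.018 m and y of red_gauge in the frame of gauge_rack between -0.09 and 0.09 m and angle between red_gauge's own z axis and vertical below 0.1 rad and linear speed of red_gauge below 0.01 m/s); the robot touches nothing.
It fails at once if the blade is rammed hard against the wheel (over 40 N) (contact force between red_gauge and white_wheel above 40 N).
It fails at once if the grey wheel's rest is shifted more than 2 mm (distance of grey_rest from where it was at the start of the episode above 0.002 m).
It fails at once if the blue gauge is moved more than 15 mm (distance of blue_gauge_mid from where it was at the start of the episode above 0.015 m).
It fails at once if a bystander is moved more than 30 mm (distance of any of oilstone_mid, screwdriver_mid, chisel_mid, mallet_mid, brown_bottle_mid, dip_pot_mid, g_clamp_mid from where it was at the start of the episode above 0.03 m).
It also fails if it takes over 61 s, if anything falls off the work surface, if the arm or the gripper's body presses on something with over 40 N, if the wrist force passes 120 N, or if a joint passes its speed limit or range.

ROBOT

A 6-joint arm with a two-finger parallel gripper is mounted at the origin on the work surface. World frame = base frame: x ahead of the robot, y to its left, z up, the work surface at z = 0. Lengths are in m, angles in degrees, forces in N, time in s.
With the tool pointing down it reaches from about 0.4 to 0.825 m from the base axis. Payload 7 kg.
Tool frame: the origin (TCP) lies at the very end of the fingers, on their centre line; the grasp point (between the pads) lies behind it (r.grasp_offset is the z of the grasp point in the tool frame, in m); z points along the fingers, y is the direction in which the jaws open and shut (so a half turn about z gives the same grasp; the last joint's range is limited). The gripper opens to 88 mm and grips with 3 to 60 N. Pads are 19 mm wide; open, the fingers measure 130 mm over their backs; the gripper's body (78 mm by 193 mm) begins 47 mm behind the grasp point.
Start: joints at [-57.118, 20.546, 0.682, 0, -70.136, -16.507], TCP at [0.19, -0.648, 0.227] pointing down, gripper open.
Joint ranges: [-176.03, 176.03], [-82.01, 121.73], [-58.28, 71.71], [-173.87, 95.51], [-174.79, -0.11], [-173.66, 173.66]. Speed limits (degrees/s): [136.94, 136.94, 172.46, 180, 180, 180].

INTERFACE

Orientations are given as [roll, pitch, yaw] about the fixed x, y, z axes, in that order (R = Rz(yaw) Ry(pitch) Rx(roll)).
In Python, from plant import r gives the robot as it stands. The module is installed in compiled form; this text tells all that it offers.
- The arm moves only by the tool servo_tool, never from a script. Its argument "targets" is a list of rows, each an object of numbers: "dx", "dy", "dz": the shift along the world's x, y, z in cm; "spin": the turn about the world's z in rad; "grip": the opening in per cent of the stroke, from 0 (shut) to 100 (fully open). A call has exactly 10 rows; each row is the pose to reach, as a shift and turn from the pose commanded when the call began; what a row does not reach only later rows make up. A row lasts 1/12 s, in which the tool goes at most 41.7 mm and 7.16 degrees, less where a joint would pass 70% of its speed; a pose out of reach is approached as far as the arm can. A call with a gripper value outside its range is refused whole. The fingers move at their own pace and stop on an object; "squeeze" is the grip in N (left out, the last holds). Time passes only in rows, so rows that repeat a pose let the fingers close, or fill a call up. It gives the time, the measured TCP pose, the force and the opening at its end, in the units of the state.
- r.get_state(): the state, without advancing time (a new reading comes with each control period).
- r.capture(name): name is "scene" or "top"; returns the picture (420x560x3 uint8, blue, green, red); there is no depth.
- r.get_calibration(name): a dict with "K" (3x3 intrinsics, pixels), "k1" (the pictures are not rectified: a ray, as slopes to the right and down, at radius r is drawn at 1 + k1 r^2 times it, then the intrinsics apply), "extrinsics" (4x4, takes a point from camera to world coordinates). Camera axes: x right, y down, z forward; pixel columns grow to the right and rows downward; lengths in m; the calibration is good to about 2 mm. A picture is of the moment at which its call begins. get_calibration takes no time and is no camera call.
- r.close_job(): hands the job in, once; it reports no verdict.
Trained networks look in the newest picture that a camera, given by its name, has taken for a name from the list of things; names that differ only in an ending like _2 or _b are one class to them, and where a whole thing is asked for, a point or a joint stands for the part that bears it (a point fixed in the world has none). Each returns a list of dicts, best first, with "p" (0 to 1); they miss things now and then, are a little off and sometimes report something else, mostly with a low value. They report only what shows in the picture. A call takes as long as a camera call. They do not tell look-alikes from the thing itself.
- r.cut_out(name, camera): "mask" (420x560 bool, what is visible of it) and "extent" ([left, top, right, bottom] in pixels, round what is visible of it).
The state is a dict: "time_s": time; "joints": joint angles; "qd": joint speeds; "joint_torque": joint torques, N m; "tcp_pos": TCP position; "eef_rot": TCP orientation; "contact_force": force on the tool from outside, world axes, zero at the start; "moment": the same for the moment, N m; "gripper_width": finger opening in m.
Only numpy, scipy, OpenCV 4.12 (cv2) and the standard library are available. Lean on these libraries where they do the work, as an engineer would, in place of code of your own. Each camera call takes 0.05 s, during which the arm holds its last target. There are 200 camera calls.

## Working session

There is one attempt and no reset: what is moved stays moved. The work goes in short steps, Python scripts to look and compute and a tool call to move; the robot and the scene stay as the last step left them, time stands still between calls to the robot, and variables do not carry over. Pictures are saved under pics/ and viewed, about 8 in all and at most 12, crops included, and the job is handed in when it is done.

Besides the shell and the picture viewer there is one more tool, called after ">>>" in YAML: its name, and indented under it one key for each argument. servo_tool: Moves the arm, as the interface text tells. Its arguments: {"type":"object","properties":{"targets":{"type":"array"},"squeeze":{"type":"number"}},"required":["targets"]}

```bash
mkdir -p pics
cat > h.py <<'E'
import numpy as np, cv2
from plant import r
def cal(c):
    k=r.get_calibration(c); return np.array(k["K"]),k["k1"],np.array(k["extrinsics"])
def ray(c,u,v):
    K,k1,E=cal(c)
    p=cv2.undistortPoints(np.array([[[u,v]]],float),K,np.array([k1,0,0,0,0.]))[0,0]
    return E[:3,3],E[:3,:3]@np.array([p[0],p[1],1])
def onz(c,u,v,z):
    o,d=ray(c,u,v); return o+d*(z-o[2])/d[2]
def tri(u1,u2,c1="scene",c2="top"):
    o1,d1=ray(c1,*u1);o2,d2=ray(c2,*u2)
    s=np.linalg.lstsq(np.c_[d1,-d2],o2-o1,rcond=None)[0]
    a=o1+d1*s[0];b=o2+d2*s[1];return (a+b)/2,np.linalg.norm(a-b)
def proj(c,P):
    K,k1,E=cal(c); Ei=np.linalg.inv(E)
    return cv2.projectPoints(np.atleast_2d(np.array(P,float)),cv2.Rodrigues(Ei[:3,:3])[0],Ei[:3,3],K,np.array([k1,0,0,0,0.]))[0][:,0]
E
python3 - <<'E'
from h import *
np.set_printoptions(precision=4,suppress=True)
for c in("scene","top"):
    cv2.imwrite(f"pics/{c}0.png",r.capture(c)); print(c,cal(c))
    for n in("red_gauge","blue_gauge_mid","white_rest","grey_rest","white_wheel","gauge_rack"):
        print(n,[(round(d["p"],2),d["extent"]) for d in r.cut_out(n,c)[:3]])
print(r.get_state(),r.grasp_offset)
E
```

```text
scene (array([[493.5074,   0.    , 279.8858],
       [  0.    , 493.5074, 213.0987],
       [  0.    ,   0.    ,   1.    ]]), 0.04526433404365543, array([[-0.8109,  0.4613, -0.36  ,  1.0334],
       [ 0.5851,  0.6462, -0.49  ,  0.6382],
       [ 0.0066, -0.608 , -0.7939,  1.1743],
       [ 0.    ,  0.    ,  0.    ,  1.    ]]))
red_gauge [(0.88, [448.4, 290.4, 466.0, 313.1]), (0.82, [403.8, 275.5, 426.7, 293.9]), (0.78, [297.0, 248.9, 319.3, 268.6])]
blue_gauge_mid [(0.66, [341.3, 269.1, 365.3, 291.7])]
white_rest [(0.63, [258.9, 222.6, 290.4, 254.2])]
grey_rest [(0.59, [224.6, 145.2, 253.8, 168.0])]
white_wheel [(0.48, [242.7, 230.1, 254.6, 247.8])]
gauge_rack [(0.58, [328.2, 263.7, 406.5, 333.3])]
top (array([[482.154 ,   0.    , 269.6784],
       [  0.    , 482.154 , 200.9612],
       [  0.    ,   0.    ,   1.    ]]), 0.030983868508723613, array([[-0.0149, -0.9777,  0.2094,  0.2303],
       [-0.9999,  0.0157,  0.002 , -0.0208],
       [-0.0052, -0.2093, -0.9778,  1.5453],
       [ 0.    ,  0.    ,  0.    ,  1.    ]]))
red_gauge [(0.74, [120.9, 276.5, 140.8, 292.6]), (0.58, [154.5, 
[... 254 characters left out ...]
, 210.9, 193.2, 222.9])]
grey_rest [(0.74, [199.3, 228.3, 283.5, 259.4]), (0.65, [334.1, 188.9, 362.1, 215.5])]
white_wheel [(0.71, [250.2, 149.2, 262.2, 162.1])]
gauge_rack [(0.85, [141.9, 203.9, 209.5, 241.2])]
{'time_s': 0.7, 'joints': array([-57.1157,  20.5451,   0.68  ,  -0.0003, -70.1354, -16.5064]), 'qd': array([ 0.0991,  0.1013,  0.0789, -0.0079,  0.0292,  0.0125]), 'joint_torque': array([  0.0004, -58.2164,  29.3246,   7.0014,   0.0125,   0.    ]), 'tcp_pos': array([ 0.1903, -0.6476,  0.2266]), 'eef_rot': array([ 179.9994,    0.0002, -163.6223]), 'contact_force': array([0.1808, 0.2579, 0.4116]), 'moment': array([0.0229, 0.0443, 0.0014]), 'gripper_width': 0.08753044800189203} -0.0188
```

Run:
```python
from h import *
a=cv2.imread("pics/scene0.png")[130:350,200:500];b=cv2.imread("pics/top0.png")[100:320,100:400]
cv2.imwrite("pics/a.png",cv2.resize(a,(800,587),interpolation=3));cv2.imwrite("pics/b.png",cv2.resize(b,(800,587),interpolation=3))
```

```text
(no output)
```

View pics/a.png

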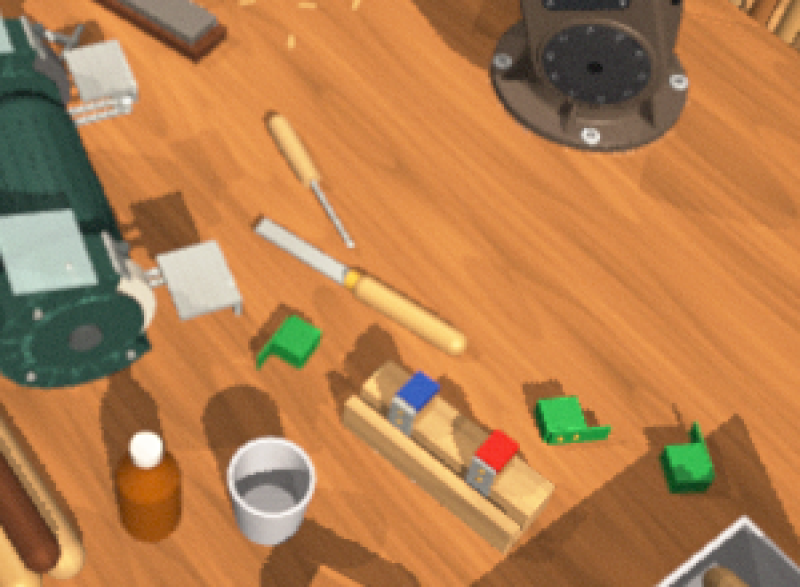

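View pics/b.png

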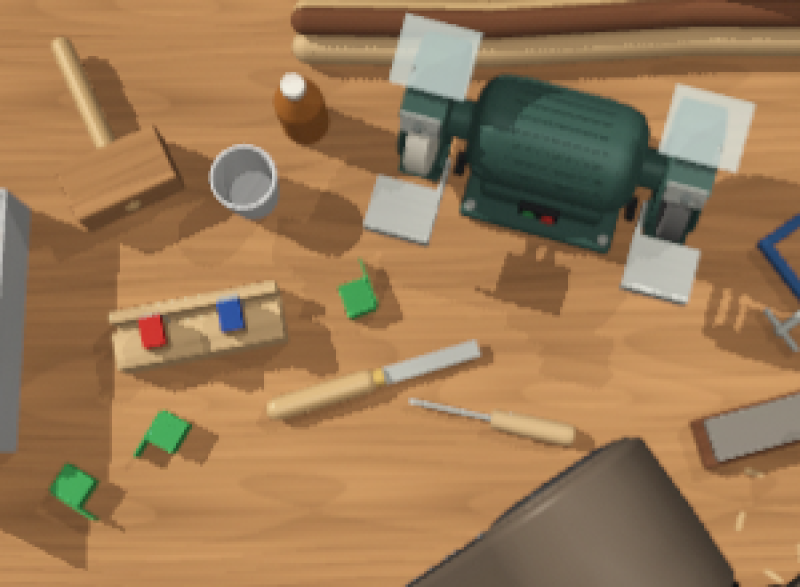

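The pictures show the red gauge in the rack at scene (385,301) / top (157,224), and the blue gauge at scene (355,280) / top (186,218). The white rest is at scene (275,235) / top (251,178). Three green look-alikes lie loose on the bench at scene (311,258), (411,288) and (458,304). The red-topped block in the rack is the one to take.

Run:
```python
from h import *
np.set_printoptions(precision=4,suppress=True)
C={}
for c in("scene","top"):
    im=cv2.imread(f"pics/{c}0.png"); hsv=cv2.cvtColor(im,cv2.COLOR_BGR2HSV); H,S,V=cv2.split(hsv)
    box=dict(scene=(330,262,410,335),top=(140,200,212,242))[c]
    w=np.zeros(H.shape,bool);w[box[1]:box[3],box[0]:box[2]]=1
    for n,m in(("red",((H<6)|(H>174))&(S>170)),("blue",(H>95)&(H<130)&(S>120))):
        m=(m&w).astype(np.uint8); k,l,st,ce=cv2.connectedComponentsWithStats(m); i=1+st[1:,4].argmax()
        C[n,c]=ce[i]; print(c,n,ce[i],st[i],onz(c,*ce[i],.085))
P={}
for n in("red","blue"):
    P[n],e=tri(C[n,"scene"],C[n,"top"]);print(n,P[n],e)
d=P["blue"]-P["red"];print("sep",np.linalg.norm(d[:2]),"rack yaw (y axis red->blue neg)",np.degrees(np.arctan2(d[0],-d[1])))
for c in("top","scene"):
  for n in("white_rest","grey_rest","gauge_rack"):
    r.capture(c)if n=="white_rest" else 0
    for q in r.cut_out(n,c)[:2]:
        m=q["mask"].astype(np.uint8); R=cv2.minAreaRect(cv2.findNonZero(m)); B=cv2.boxPoints(R)
        z=.045 if n=="gauge_rack" else .128
        W=np.array([onz(c,*b,z) for b in B]); print(c,n,round(q["p"],2),B.round(1).tolist(),"\n",W[:,:2],"ctr",W.mean(0),"sides",np.linalg.norm(W[1]-W[0]),np.linalg.norm(W[2]-W[1]),"ang",np.degrees(np.arctan2(*(W[1]-W[0])[[1,0]])))
a=cv2.imread("pics/scene0.png")[205:275,235:305];b=cv2.imread("pics/top0.png")[135:205,225:295]
cv2.imwrite("pics/c.png",np.hstack([cv2.resize(x,(400,400),interpolation=2) for x in(a,b)]))
a=cv2.imread("pics/scene0.png")[260:340,325:405];b=cv2.imread("pics/top0.png")[190:250,140:220]
cv2.imwrite("pics/d.png",np.hstack([cv2.resize(x,(400,400 if i==0 else 300),interpolation=2)if i==0 else np.vstack([cv2.resize(x,(400,300)),np.zeros((100,400,3),np.uint8)]) for i,x in enumerate((a,b))]))
```

```text
scene red [386.1206 298.2057] [379 291  15  16 141] [0.4813 0.3305 0.085 ]
scene blue [356.4783 276.0435] [349 270  15  14 115] [0.4992 0.2413 0.085 ]
top red [156.7447 224.0213] [152 218  10  13  94] [0.4763 0.3292 0.085 ]
top blue [186.0353 217.7529] [181 212  10  12  85] [0.4943 0.24   0.085 ]
red [0.4778 0.3297 0.0794] 0.0020613898367880974
blue [0.4959 0.2402 0.0797] 0.001987444390904745
sep 0.09133687397020163 rack yaw (y axis red->blue neg) 11.417495532421874
top white_rest 0.77 [[234.8000030517578, 185.39999389648438], [240.89999389648438, 164.0], [265.6000061035156, 171.0], [259.5, 192.39999389648438]] 
 [[ 0.5838  0.087 ]
 [ 0.6508  0.0683]
 [ 0.6272 -0.0069]
 [ 0.5606  0.0125]] ctr [0.6056 0.0402 0.128 ] sides 0.06959885393918748 0.07879405193823864 ang -15.57255544604111
top grey_rest 0.84 [[331.79998779296875, 207.6999969482422], [336.8999938964844, 187.1999969482422], [361.3999938964844, 193.39999389648438], [356.29998779296875, 213.8000030517578]] 
 [[ 0.5101 -0.2037]
 [ 0.5729 -0.2218]
 [ 0.5528 -0.2944]
 [ 0.4904 -0.2758]] ctr [ 0.5315 -0.2489  0.128 ] sides 0.065310
[... 1358 characters left out ...]
 0.19508885848463764 ang -161.8007280656451
scene gauge_rack 0.72 [[239.3000030517578, 235.0], [248.3000030517578, 226.8000030517578], [263.3999938964844, 243.3000030517578], [254.5, 251.5]] 
 [[ 0.6583 -0.062 ]
 [ 0.6223 -0.0711]
 [ 0.6195 -0.0003]
 [ 0.6546  0.0077]] ctr [ 0.6387 -0.0314  0.045 ] sides 0.037028946353896246 0.07084970001364012 ang -165.89467979607062
scene gauge_rack 0.64 [[324.3999938964844, 286.70001220703125], [345.1000061035156, 260.8999938964844], [410.20001220703125, 313.0], [389.5, 338.79998779296875]] 
 [[0.568  0.2026]
 [0.4735 0.1738]
 [0.4406 0.3837]
 [0.5296 0.4034]] ctr [0.5029 0.2909 0.045 ] sides 0.09879536355923522 0.21247184797150348 ang -163.09737380859886
```

View pics/c.png

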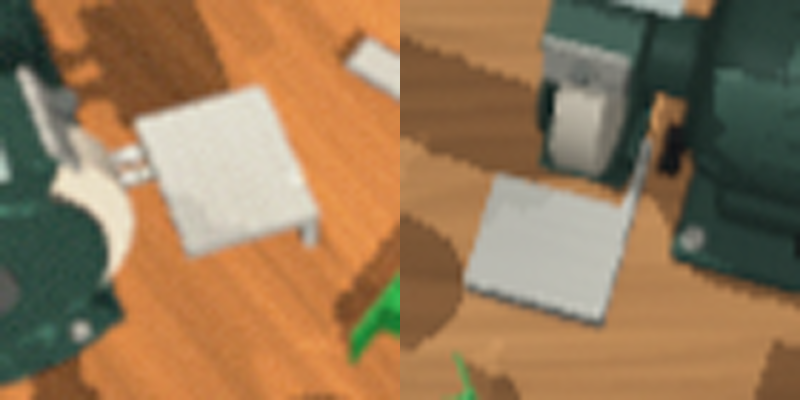

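View pics/d.png

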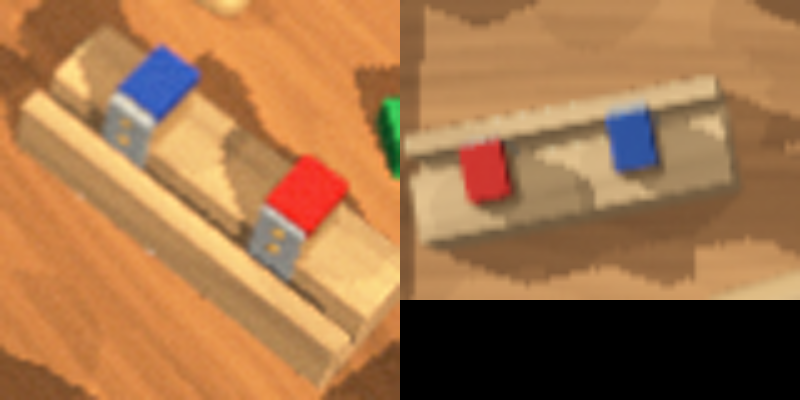

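The crops show the near-wheel edge of the white rest in the top view from (242,165.6) to (264.4,171.2), with a clear gap to the wheel. The red gauge, with its steel blade towards the ridge, is confirmed in the rack. Next I fit the poses.

Run:
```python
from h import *
from scipy.optimize import least_squares as LS
np.set_printoptions(precision=4,suppress=True)
top=[(242,165.6),(264.4,171.2),(260.5,191.4),(236.6,185.4)]
sc=[(268.2,249.6),(259,226),(281.4,220.4),(290.3,242.1)]
mdl=np.array([(0,.038),(0,-.038),(-.062,-.038),(-.062,.038)])
def P(q,m,z): 
    c,s=np.cos(q[2]),np.sin(q[2]);return np.c_[m@np.array([[c,s],[-s,c]])+q[:2],np.full(len(m),z)]
for nm,w in(("both",(1,1)),("top",(1,0)),("scene",(0,1))):
    f=lambda q:np.r_[w[0]*(proj("top",P(q,mdl,.128))-top).ravel(),w[1]*(proj("scene",P(q,mdl,.128))-sc).ravel()]
    s=LS(f,[.63,.03,-.27]);q=s.x;print(nm,q[:2],np.degrees(q[2]),"rms",np.sqrt(2*s.cost/len(s.fun)),"mid",P(q,np.array([(-.031,0.)]),.128))
    for c,uv in(("top",(256.0,165.8)),("scene",(258.4,242.5))):
        # wheel line by tangent
        o,d=ray(c,*uv);ex=np.array([np.cos(q[2]),np.sin(q[2])])
        o2=np.array([(o[:2]-q[:2])@ex,o[2]-.125]);d2=np.array([d[:2]@ex,d[2]])
        n=np.array([-d2[1],d2[0]])/np.hypot(*d2)
        for sg in(1,-1):
            # n.(o2-(cx,0))=sg*.075
            cx=(n@o2-sg*.075)/n[0];print("  gap",c,cx-.075)
# rack/gauge model fit: red & blue tops
for c,uvs in(("top",[(156.74,224.02),(186.04,217.75)]),("scene",[(386.12,298.2),(356.5,276.0)])):
    A,B=[onz(c,*u,.085) for u in uvs];d=B-A;print(c,A,B,np.linalg.norm(d),np.degrees(np.arctan2(d[0],-d[1])))
print("shield",[onz("top",x/2.667+100,y/2.667+100,.245)[:2] for x,y in((390,78),(468,95))])
```

```text
both [0.6377 0.0307] -15.767915371164506 rms 0.8782105524431498 mid [[0.6078 0.0392 0.128 ]]
  gap top -0.1432830429611324
  gap top 0.012200345397627599
  gap scene -0.13315422249384262
  gap scene 0.01948298828597904
top [0.6349 0.0303] -14.464618389465995 rms 0.390520140868399 mid [[0.6049 0.0381 0.128 ]]
  gap top -0.14087974125653752
  gap top 0.014698719176723829
  gap scene -0.13054774633426466
  gap scene 0.022513968177263532
scene [0.64   0.0317] -16.787224575654857 rms 0.2756863242710666 mid [[0.6103 0.0407 0.128 ]]
  gap top -0.1451005207568156
  gap top 0.010305189772894532
  gap scene -0.13514528478194185
  gap scene 0.017179665356534674
top [0.4763 0.3292 0.085 ] [0.4943 0.24   0.085 ] 0.09104380536537732 11.43431883276244
scene [0.4813 0.3305 0.085 ] [0.499  0.2413 0.085 ] 0.0909259959328172 11.243431923441403
shield [array([0.7186, 0.0454]), array([ 0.6981, -0.0375])]
```

>>> servo_tool:
  targets:
    - {"dx": 2.5, "dy": 3.2, "dz": 0, "spin": 0, "grip": 68}
    - {"dx": 5, "dy": 6.4, "dz": 0, "spin": 0, "grip": 68}
    - {"dx": 7.5, "dy": 9.6, "dz": 0, "spin": 0, "grip": 68}
    - {"dx": 10, "dy": 12.8, "dz": 0, "spin": -0.02, "grip": 68}
    - {"dx": 12.5, "dy": 16, "dz": 0, "spin": -0.04, "grip": 68}
    - {"dx": 15, "dy": 19.2, "dz": 0, "spin": -0.06, "grip": 68}
    - {"dx": 17.5, "dy": 22.4, "dz": 0, "spin": -0.088, "grip": 68}
    - {"dx": 20, "dy": 25.6, "dz": 0, "spin": -0.088, "grip": 68}
    - {"dx": 22.5, "dy": 28.8, "dz": 0, "spin": -0.088, "grip": 68}
    - {"dx": 25, "dy": 32, "dz": 0, "spin": -0.088, "grip": 68}

```text
time_s: 1.93
tcp_pos: [0.4412, -0.3259, 0.227]
eef_rot: [-180.0, 0.0, -168.7]
contact_force: [0.9, -1.1, -0.3]
gripper_width: 0.0594
```

>>> servo_tool:
  targets:
    - {"dx": 0.6, "dy": 4, "dz": 0, "spin": 0, "grip": 68}
    - {"dx": 1.2, "dy": 8, "dz": 0, "spin": 0, "grip": 68}
    - {"dx": 1.8, "dy": 12, "dz": 0, "spin": 0, "grip": 68}
    - {"dx": 2.4, "dy": 16, "dz": 0, "spin": 0, "grip": 68}
    - {"dx": 3, "dy": 20, "dz": 0, "spin": 0, "grip": 68}
    - {"dx": 3.6, "dy": 24, "dz": 0, "spin": 0, "grip": 68}
    - {"dx": 4.2, "dy": 28, "dz": 0, "spin": 0, "grip": 68}
    - {"dx": 4.8, "dy": 32, "dz": 0, "spin": 0, "grip": 68}
    - {"dx": 5.4, "dy": 36, "dz": 0, "spin": 0, "grip": 68}
    - {"dx": 6, "dy": 40, "dz": 0, "spin": 0, "grip": 68}

```text
time_s: 2.77
tcp_pos: [0.5001, 0.0745, 0.2271]
eef_rot: [180.0, 0.1, -168.6]
contact_force: [0.2, -0.9, -0.2]
gripper_width: 0.0595
```

>>> servo_tool:
  targets:
    - {"dx": -0.2, "dy": 3, "dz": 0, "spin": 0, "grip": 68}
    - {"dx": -0.5, "dy": 6.5, "dz": 0, "spin": 0, "grip": 68}
    - {"dx": -0.8, "dy": 10, "dz": 0, "spin": 0, "grip": 68}
    - {"dx": -1.1, "dy": 14, "dz": 0, "spin": 0, "grip": 68}
    - {"dx": -1.4, "dy": 18, "dz": 0, "spin": 0, "grip": 68}
    - {"dx": -1.7, "dy": 22, "dz": -2, "spin": 0, "grip": 68}
    - {"dx": -2.1, "dy": 25.8, "dz": -4, "spin": 0, "grip": 68}
    - {"dx": -2.1, "dy": 25.8, "dz": -7, "spin": 0, "grip": 68}
    - {"dx": -2.1, "dy": 25.8, "dz": -10, "spin": 0, "grip": 68}
    - {"dx": -2.1, "dy": 25.8, "dz": -10, "spin": 0, "grip": 68}

```text
time_s: 3.6
tcp_pos: [0.4762, 0.3286, 0.1206]
eef_rot: [-179.7, -0.5, -168.7]
contact_force: [-0.8, -2.7, -0.4]
gripper_width: 0.0596
```

Run:
```python
from h import *
s=r.capture("scene");t=r.capture("top");print(r.get_state()["tcp_pos"])
for c,im in(("scene",s),("top",t)):
    p=proj(c,[r.get_state()["tcp_pos"]])[0];print(c,p)
cv2.imwrite("pics/e.png",np.hstack([cv2.resize(s[230:330,320:420],(400,400)),cv2.resize(t[170:270,100:200],(400,400))]))
```

```text
[0.47913428 0.32993681 0.12641852]
scene [389.68692497 289.37669731]
top [153.27166798 220.81883898]
```

View pics/e.png

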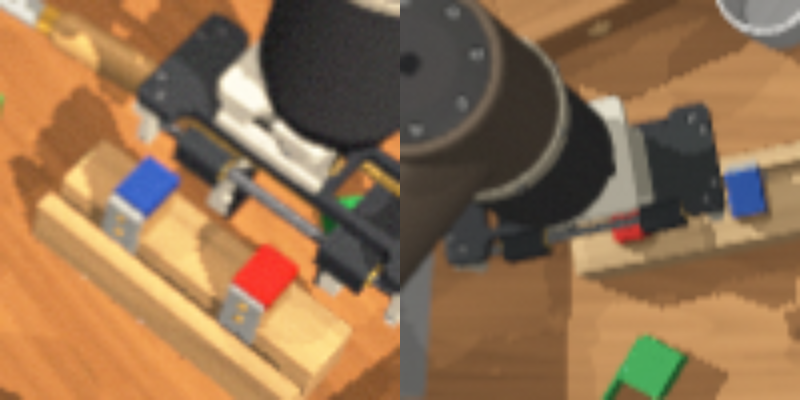

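The jaws straddle the red block. The fingertip midpoint in the scene view, about (389,290), matches the projected TCP (390,289). Going down and gripping.

>>> servo_tool:
  targets:
    - {"dz": -2, "grip": 68}
    - {"dz": -4, "grip": 68}
    - {"dz": -6, "grip": 68}
    - {"dz": -7.4, "grip": 68}
    - {"dz": -7.4, "grip": 68}
    - {"dz": -7.4, "grip": 20}
    - {"dz": -7.4, "grip": 20}
    - {"dz": -7.4, "grip": 20}
    - {"dz": -7.4, "grip": 20}
    - {"dz": -7.4, "grip": 20}
  squeeze: 20

```text
validation failed for argument at $.ta...
```

>>> servo_tool:
  targets:
    - {"dz": 0, "grip": 20}
    - {"dz": 0, "grip": 20}
    - {"dz": 0.5, "grip": 20}
    - {"dz": 1.5, "grip": 20}
    - {"dz": 3, "grip": 20}
    - {"dz": 6, "grip": 20}
    - {"dz": 9, "grip": 20}
    - {"dz": 12, "grip": 20}
    - {"dz": 15, "grip": 20}
    - {"dz": 16, "grip": 20}

```text
validation failed for argument at $.ta...
```

All five fields are needed.

>>> servo_tool:
  targets:
    - {"dx": 0, "dy": 0, "dz": -2, "spin": 0, "grip": 68}
    - {"dx": 0, "dy": 0, "dz": -4, "spin": 0, "grip": 68}
    - {"dx": 0, "dy": 0, "dz": -6, "spin": 0, "grip": 68}
    - {"dx": 0, "dy": 0, "dz": -7.4, "spin": 0, "grip": 68}
    - {"dx": 0, "dy": 0, "dz": -7.4, "spin": 0, "grip": 68}
    - {"dx": 0, "dy": 0, "dz": -7.4, "spin": 0, "grip": 20}
    - {"dx": 0, "dy": 0, "dz": -7.4, "spin": 0, "grip": 20}
    - {"dx": 0, "dy": 0, "dz": -7.4, "spin": 0, "grip": 20}
    - {"dx": 0, "dy": 0, "dz": -7.4, "spin": 0, "grip": 20}
    - {"dx": 0, "dy": 0, "dz": -7.4, "spin": 0, "grip": 20}
  squeeze: 20

```text
time_s: 4.53
tcp_pos: [0.4797, 0.3308, 0.0536]
eef_rot: [179.9, 0.1, -168.7]
contact_force: [-1.1, -0.4, -0.8]
gripper_width: 0.0321
```

>>> servo_tool:
  targets:
    - {"dx": 0, "dy": 0, "dz": 0, "spin": 0, "grip": 20}
    - {"dx": 0, "dy": 0, "dz": 0, "spin": 0, "grip": 20}
    - {"dx": 0, "dy": 0, "dz": 0, "spin": 0, "grip": 20}
    - {"dx": 0, "dy": 0, "dz": 0.5, "spin": 0, "grip": 20}
    - {"dx": 0, "dy": 0, "dz": 2, "spin": 0, "grip": 20}
    - {"dx": 0, "dy": 0, "dz": 5, "spin": 0, "grip": 20}
    - {"dx": 0, "dy": 0, "dz": 8, "spin": 0, "grip": 20}
    - {"dx": 0, "dy": 0, "dz": 11, "spin": 0, "grip": 20}
    - {"dx": 0, "dy": 0, "dz": 14, "spin": 0, "grip": 20}
    - {"dx": 0, "dy": 0, "dz": 16, "spin": 0, "grip": 20}

```text
time_s: 5.37
tcp_pos: [0.4797, 0.3307, 0.2158]
eef_rot: [179.9, 0.1, -168.7]
contact_force: [-0.2, 1.1, -1.1]
gripper_width: 0.0259
```

>>> servo_tool:
  targets:
    - {"dx": 1, "dy": -2, "dz": 0, "spin": -0.05, "grip": 20}
    - {"dx": 2.6, "dy": -5.3, "dz": 0, "spin": -0.1, "grip": 20}
    - {"dx": 4.3, "dy": -8.6, "dz": 0, "spin": -0.15, "grip": 20}
    - {"dx": 6, "dy": -12, "dz": 0, "spin": -0.2, "grip": 20}
    - {"dx": 7.7, "dy": -15.5, "dz": 0, "spin": -0.26, "grip": 20}
    - {"dx": 9.4, "dy": -19, "dz": 0, "spin": -0.32, "grip": 20}
    - {"dx": 11.1, "dy": -22.5, "dz": 0, "spin": -0.38, "grip": 20}
    - {"dx": 12.8, "dy": -26, "dz": 0, "spin": -0.43, "grip": 20}
    - {"dx": 14.2, "dy": -28.6, "dz": 0, "spin": -0.47, "grip": 20}
    - {"dx": 14.7, "dy": -29.6, "dz": 0, "spin": -0.47, "grip": 20}

```text
time_s: 6.2
tcp_pos: [0.6272, 0.0309, 0.2121]
eef_rot: [-179.9, -0.0, 164.1]
contact_force: [0.1, 0.2, -0.4]
gripper_width: 0.0261
```

Run:
```python
from h import *
s=r.capture("scene");t=r.capture("top");print(r.get_state()["tcp_pos"],r.get_state()["eef_rot"])
cv2.imwrite("pics/f.png",np.hstack([cv2.resize(s[180:280,220:320],(400,400),interpolation=2),cv2.resize(t[120:220,205:305],(400,400),interpolation=2)]))
```

```text
[0.62655378 0.03239777 0.21193161] [-1.79961055e+02 -5.96816580e-02  1.64255788e+02]
```

View pics/f.png

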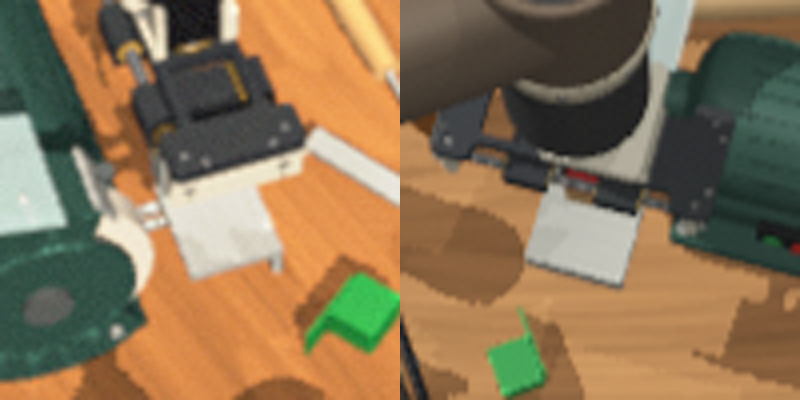

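>>> servo_tool:
  targets:
    - {"dx": 0, "dy": 0, "dz": -1, "spin": 0, "grip": 20}
    - {"dx": 0, "dy": 0, "dz": -2, "spin": 0, "grip": 20}
    - {"dx": 0, "dy": 0, "dz": -3, "spin": 0, "grip": 20}
    - {"dx": 0, "dy": 0, "dz": -4, "spin": 0, "grip": 20}
    - {"dx": 0, "dy": 0, "dz": -4.6, "spin": 0, "grip": 20}
    - {"dx": 0, "dy": 0, "dz": -5, "spin": 0, "grip": 20}
    - {"dx": 0, "dy": 0, "dz": -5.3, "spin": 0, "grip": 20}
    - {"dx": 0, "dy": 0, "dz": -5.6, "spin": 0, "grip": 20}
    - {"dx": 0, "dy": 0, "dz": -5.6, "spin": 0, "grip": 20}
    - {"dx": 0, "dy": 0, "dz": -5.6, "spin": 0, "grip": 20}

```text
time_s: 7.13
tcp_pos: [0.6264, 0.0344, 0.1567]
eef_rot: [180.0, 0.0, 164.4]
contact_force: [-0.3, 0.2, -0.5]
gripper_width: 0.0259
```

>>> servo_tool:
  targets:
    - {"dx": 0, "dy": 0, "dz": -0.5, "spin": 0, "grip": 20}
    - {"dx": 0, "dy": 0, "dz": -1, "spin": 0, "grip": 20}
    - {"dx": 0, "dy": 0, "dz": -1.4, "spin": 0, "grip": 20}
    - {"dx": 0, "dy": 0, "dz": -1.7, "spin": 0, "grip": 20}
    - {"dx": 0, "dy": 0, "dz": -1.8, "spin": 0, "grip": 20}
    - {"dx": 0, "dy": 0, "dz": -1.9, "spin": 0, "grip": 20}
    - {"dx": 0, "dy": 0, "dz": -2.0, "spin": 0, "grip": 20}
    - {"dx": 0, "dy": 0, "dz": -2.0, "spin": 0, "grip": 20}
    - {"dx": 0, "dy": 0, "dz": -2.0, "spin": 0, "grip": 20}
    - {"dx": 0, "dy": 0, "dz": -2.0, "spin": 0, "grip": 20}

```text
time_s: 7.97
tcp_pos: [0.6264, 0.0344, 0.1367]
eef_rot: [180.0, 0.0, 164.4]
contact_force: [-1.1, 0.1, -1.6]
gripper_width: 0.0263
```

>>> servo_tool:
  targets:
    - {"dx": 0, "dy": 0, "dz": -0.03, "spin": 0, "grip": 20}
    - {"dx": 0, "dy": 0, "dz": -0.06, "spin": 0, "grip": 20}
    - {"dx": 0, "dy": 0, "dz": -0.08, "spin": 0, "grip": 20}
    - {"dx": 0, "dy": 0, "dz": -0.1, "spin": 0, "grip": 20}
    - {"dx": 0, "dy": 0, "dz": -0.1, "spin": 0, "grip": 20}
    - {"dx": 0, "dy": 0, "dz": -0.1, "spin": 0, "grip": 20}
    - {"dx": 0, "dy": 0, "dz": -0.1, "spin": 0, "grip": 20}
    - {"dx": 0, "dy": 0, "dz": -0.1, "spin": 0, "grip": 20}
    - {"dx": 0, "dy": 0, "dz": -0.1, "spin": 0, "grip": 20}
    - {"dx": 0, "dy": 0, "dz": -0.1, "spin": 0, "grip": 20}

```text
time_s: 8.8
tcp_pos: [0.6264, 0.0344, 0.1362]
eef_rot: [180.0, 0.0, 164.4]
contact_force: [-2.3, -0.5, 5.2]
gripper_width: 0.0257
```

The block is seated, with 5 N up. Letting go and rising.

>>> servo_tool:
  targets:
    - {"dx": 0, "dy": 0, "dz": -0.05, "spin": 0, "grip": 30}
    - {"dx": 0, "dy": 0, "dz": -0.05, "spin": 0, "grip": 45}
    - {"dx": 0, "dy": 0, "dz": -0.05, "spin": 0, "grip": 68}
    - {"dx": 0, "dy": 0, "dz": -0.05, "spin": 0, "grip": 68}
    - {"dx": 0, "dy": 0, "dz": 0, "spin": 0, "grip": 68}
    - {"dx": 0, "dy": 0, "dz": 1, "spin": 0, "grip": 68}
    - {"dx": 0, "dy": 0, "dz": 3, "spin": 0, "grip": 68}
    - {"dx": 0, "dy": 0, "dz": 6, "spin": 0, "grip": 68}
    - {"dx": 0, "dy": 0, "dz": 9, "spin": 0, "grip": 68}
    - {"dx": 0, "dy": 0, "dz": 10, "spin": 0, "grip": 68}

```text
time_s: 9.63
tcp_pos: [0.6283, 0.0344, 0.2413]
eef_rot: [179.9, 0.4, 164.4]
contact_force: [0.9, 0.1, 0.3]
gripper_width: 0.0595
```

>>> servo_tool:
  targets:
    - {"dx": -2, "dy": 0.55, "dz": 0, "spin": 0, "grip": 0}
    - {"dx": -5, "dy": 1.4, "dz": 0, "spin": 0, "grip": 0}
    - {"dx": -8, "dy": 2.2, "dz": 0, "spin": 0, "grip": 0}
    - {"dx": -8.5, "dy": 2.3, "dz": -2, "spin": 0, "grip": 0}
    - {"dx": -8.5, "dy": 2.3, "dz": -5, "spin": 0, "grip": 0}
    - {"dx": -8.5, "dy": 2.3, "dz": -8, "spin": 0, "grip": 0}
    - {"dx": -8.5, "dy": 2.3, "dz": -10.5, "spin": 0, "grip": 0}
    - {"dx": -8.5, "dy": 2.3, "dz": -12.3, "spin": 0, "grip": 0}
    - {"dx": -8.5, "dy": 2.3, "dz": -12.3, "spin": 0, "grip": 0}
    - {"dx": -8.5, "dy": 2.3, "dz": -12.3, "spin": 0, "grip": 0}

```text
time_s: 10.47
tcp_pos: [0.5412, 0.0572, 0.1127]
eef_rot: [-179.9, -0.0, 164.4]
contact_force: [0.7, -0.1, 0.5]
gripper_width: 0.0016
```

Run:
```python
from h import *
s=r.capture("scene");t=r.capture("top");S=r.get_state();print(S["tcp_pos"],S["contact_force"])
cv2.imwrite("pics/g.png",np.hstack([cv2.resize(s[190:270,230:310],(400,400),interpolation=2),cv2.resize(t[130:210,215:295],(400,400),interpolation=2)]))
```

```text
[0.5423952  0.05772251 0.1142276 ] [0.90839703 0.76711077 0.93748661]
```

View pics/g.png

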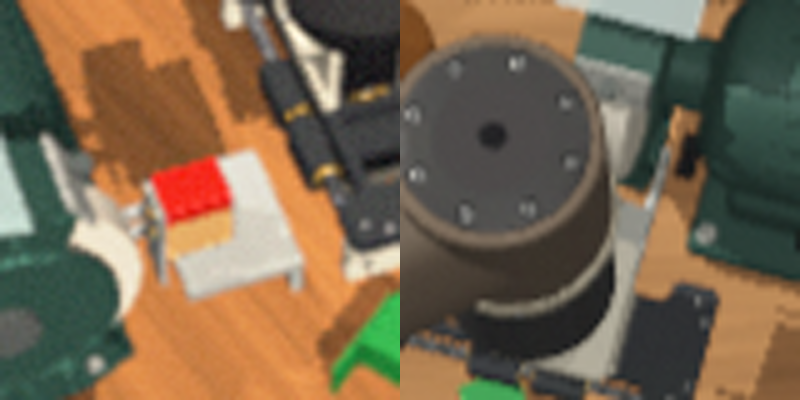

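The gauge stands alone at mid-rest with its blade hanging behind the plate edge, at crop (163,260) = scene (263,242). Now the push.

>>> servo_tool:
  targets:
    - {"dx": 0.77, "dy": -0.22, "dz": 0, "spin": 0, "grip": 0}
    - {"dx": 1.54, "dy": -0.43, "dz": 0, "spin": 0, "grip": 0}
    - {"dx": 2.02, "dy": -0.56, "dz": 0, "spin": 0, "grip": 0}
    - {"dx": 2.21, "dy": -0.62, "dz": 0, "spin": 0, "grip": 0}
    - {"dx": 2.31, "dy": -0.65, "dz": 0, "spin": 0, "grip": 0}
    - {"dx": 2.41, "dy": -0.67, "dz": 0, "spin": 0, "grip": 0}
    - {"dx": 2.5, "dy": -0.7, "dz": 0, "spin": 0, "grip": 0}
    - {"dx": 2.6, "dy": -0.73, "dz": 0, "spin": 0, "grip": 0}
    - {"dx": 2.7, "dy": -0.75, "dz": 0, "spin": 0, "grip": 0}
    - {"dx": 2.79, "dy": -0.78, "dz": 0, "spin": 0, "grip": 0}

```text
time_s: 11.4
tcp_pos: [0.5687, 0.0497, 0.1125]
eef_rot: [-180.0, -0.0, 164.4]
contact_force: [-5.3, 2.0, 2.9]
gripper_width: 0.0006
```

>>> servo_tool:
  targets:
    - {"dx": 0.08, "dy": -0.02, "dz": 0, "spin": 0, "grip": 0}
    - {"dx": 0.16, "dy": -0.04, "dz": 0, "spin": 0, "grip": 0}
    - {"dx": 0.24, "dy": -0.07, "dz": 0, "spin": 0, "grip": 0}
    - {"dx": 0.32, "dy": -0.09, "dz": 0, "spin": 0, "grip": 0}
    - {"dx": 0.4, "dy": -0.11, "dz": 0, "spin": 0, "grip": 0}
    - {"dx": 0.48, "dy": -0.13, "dz": 0, "spin": 0, "grip": 0}
    - {"dx": 0.54, "dy": -0.15, "dz": 0, "spin": 0, "grip": 0}
    - {"dx": 0.6, "dy": -0.17, "dz": 0, "spin": 0, "grip": 0}
    - {"dx": 0.66, "dy": -0.18, "dz": 0, "spin": 0, "grip": 0}
    - {"dx": 0.72, "dy": -0.2, "dz": 0, "spin": 0, "grip": 0}

```text
time_s: 12.23
tcp_pos: [0.5746, 0.0478, 0.1123]
eef_rot: [-180.0, -0.2, 164.4]
contact_force: [-6.9, 4.9, 4.7]
gripper_width: 0.0004
```

>>> servo_tool:
  targets:
    - {"dx": 0.05, "dy": -0.01, "dz": 0, "spin": 0, "grip": 0}
    - {"dx": 0.1, "dy": -0.03, "dz": 0, "spin": 0, "grip": 0}
    - {"dx": 0.14, "dy": -0.04, "dz": 0, "spin": 0, "grip": 0}
    - {"dx": 0.18, "dy": -0.05, "dz": 0, "spin": 0, "grip": 0}
    - {"dx": 0.22, "dy": -0.06, "dz": 0, "spin": 0, "grip": 0}
    - {"dx": 0.26, "dy": -0.07, "dz": 0, "spin": 0, "grip": 0}
    - {"dx": 0.3, "dy": -0.08, "dz": 0, "spin": 0, "grip": 0}
    - {"dx": 0.33, "dy": -0.09, "dz": 0, "spin": 0, "grip": 0}
    - {"dx": 0.36, "dy": -0.1, "dz": 0, "spin": 0, "grip": 0}
    - {"dx": 0.38, "dy": -0.11, "dz": 0, "spin": 0, "grip": 0}

```text
time_s: 13.07
tcp_pos: [0.5783, 0.0468, 0.1123]
eef_rot: [-180.0, -0.2, 164.4]
contact_force: [-7.4, 2.6, 4.4]
gripper_width: 0.0005
```

>>> servo_tool:
  targets:
    - {"dx": 0.03, "dy": -0.01, "dz": 0, "spin": 0, "grip": 0}
    - {"dx": 0.06, "dy": -0.02, "dz": 0, "spin": 0, "grip": 0}
    - {"dx": 0.09, "dy": -0.025, "dz": 0, "spin": 0, "grip": 0}
    - {"dx": 0.12, "dy": -0.035, "dz": 0, "spin": 0, "grip": 0}
    - {"dx": 0.15, "dy": -0.04, "dz": 0, "spin": 0, "grip": 0}
    - {"dx": 0.18, "dy": -0.05, "dz": 0, "spin": 0, "grip": 0}
    - {"dx": 0.2, "dy": -0.055, "dz": 0, "spin": 0, "grip": 0}
    - {"dx": 0.22, "dy": -0.06, "dz": 0, "spin": 0, "grip": 0}
    - {"dx": 0.24, "dy": -0.065, "dz": 0, "spin": 0, "grip": 0}
    - {"dx": 0.25, "dy": -0.07, "dz": 0, "spin": 0, "grip": 0}

```text
time_s: 13.9
tcp_pos: [0.5808, 0.046, 0.1123]
eef_rot: [-180.0, -0.2, 164.4]
contact_force: [-8.5, 4.0, 5.1]
gripper_width: 0.0005
```

>>> servo_tool:
  targets:
    - {"dx": 0.02, "dy": -0.005, "dz": 0, "spin": 0, "grip": 0}
    - {"dx": 0.04, "dy": -0.01, "dz": 0, "spin": 0, "grip": 0}
    - {"dx": 0.06, "dy": -0.015, "dz": 0, "spin": 0, "grip": 0}
    - {"dx": 0.08, "dy": -0.02, "dz": 0, "spin": 0, "grip": 0}
    - {"dx": 0.1, "dy": -0.03, "dz": 0, "spin": 0, "grip": 0}
    - {"dx": 0.12, "dy": -0.035, "dz": 0, "spin": 0, "grip": 0}
    - {"dx": 0.14, "dy": -0.04, "dz": 0, "spin": 0, "grip": 0}
    - {"dx": 0.16, "dy": -0.045, "dz": 0, "spin": 0, "grip": 0}
    - {"dx": 0.18, "dy": -0.05, "dz": 0, "spin": 0, "grip": 0}
    - {"dx": 0.19, "dy": -0.055, "dz": 0, "spin": 0, "grip": 0}

```text
time_s: 14.73
tcp_pos: [0.5819, 0.0457, 0.1123]
eef_rot: [-179.9, -0.3, 164.4]
contact_force: [-12.1, 6.2, 7.5]
gripper_width: 0.0004
```

>>> servo_tool:
  targets:
    - {"dx": 0.01, "dy": -0.003, "dz": 0, "spin": 0, "grip": 0}
    - {"dx": 0.02, "dy": -0.006, "dz": 0, "spin": 0, "grip": 0}
    - {"dx": 0.03, "dy": -0.008, "dz": 0, "spin": 0, "grip": 0}
    - {"dx": 0.03, "dy": -0.008, "dz": 0, "spin": 0, "grip": 0}
    - {"dx": 0.03, "dy": -0.008, "dz": 0, "spin": 0, "grip": 0}
    - {"dx": 0.03, "dy": -0.008, "dz": 0, "spin": 0, "grip": 0}
    - {"dx": 0.03, "dy": -0.008, "dz": 0, "spin": 0, "grip": 0}
    - {"dx": 0.03, "dy": -0.008, "dz": 0, "spin": 0, "grip": 0}
    - {"dx": 0.03, "dy": -0.008, "dz": 0, "spin": 0, "grip": 0}
    - {"dx": 0.03, "dy": -0.008, "dz": 0, "spin": 0, "grip": 0}

```text
time_s: 15.57
tcp_pos: [0.5819, 0.0457, 0.1123]
eef_rot: [-179.9, -0.3, 164.4]
contact_force: [-12.6, 6.8, 9.0]
gripper_width: 0.0008
```

The rest stopped moving with a 14 N push, so the blade is nipped. Backing off, going over and regripping.

>>> servo_tool:
  targets:
    - {"dx": -0.5, "dy": 0.14, "dz": 0, "spin": 0, "grip": 0}
    - {"dx": -1.5, "dy": 0.4, "dz": 0, "spin": 0, "grip": 0}
    - {"dx": -3, "dy": 0.8, "dz": 0, "spin": 0, "grip": 0}
    - {"dx": -3, "dy": 0.8, "dz": 2, "spin": 0, "grip": 0}
    - {"dx": -3, "dy": 0.8, "dz": 6, "spin": 0, "grip": 30}
    - {"dx": -3, "dy": 0.8, "dz": 10, "spin": 0, "grip": 68}
    - {"dx": -2, "dy": 0.5, "dz": 12.3, "spin": 0, "grip": 68}
    - {"dx": 1, "dy": -0.3, "dz": 12.3, "spin": 0, "grip": 68}
    - {"dx": 4, "dy": -1.1, "dz": 12.3, "spin": 0, "grip": 68}
    - {"dx": 4.8, "dy": -1.3, "dz": 12.3, "spin": 0, "grip": 68}

```text
time_s: 16.4
tcp_pos: [0.6356, 0.0316, 0.2358]
eef_rot: [180.0, 0.1, 164.4]
contact_force: [0.3, 0.2, -0.8]
gripper_width: 0.0351
```

Run:
```python
from h import *
s=r.capture("scene");S=r.get_state();print(S["tcp_pos"],S["contact_force"])
cv2.imwrite("pics/i.png",cv2.resize(s[190:270,230:310],(500,500),interpolation=2))
```

```text
[0.63511127 0.03141065 0.23471708] [ 0.48819733 -0.51441767 -0.02471296]
```

View pics/i.png

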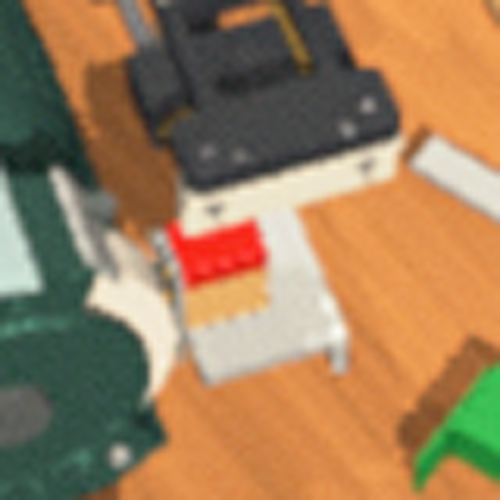

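The gauge stands upright, nipped between wheel and rest, with the blade line at crop (175,290). Lowering to grip.

>>> servo_tool:
  targets:
    - {"dx": -0.1, "dy": 0, "dz": -0.5, "spin": 0, "grip": 68}
    - {"dx": -0.2, "dy": 0.05, "dz": -1, "spin": 0, "grip": 68}
    - {"dx": -0.2, "dy": 0.05, "dz": -4, "spin": 0, "grip": 68}
    - {"dx": -0.2, "dy": 0.05, "dz": -7, "spin": 0, "grip": 68}
    - {"dx": -0.2, "dy": 0.05, "dz": -9, "spin": 0, "grip": 68}
    - {"dx": -0.2, "dy": 0.05, "dz": -9.8, "spin": 0, "grip": 68}
    - {"dx": -0.2, "dy": 0.05, "dz": -9.8, "spin": 0, "grip": 68}
    - {"dx": -0.2, "dy": 0.05, "dz": -9.8, "spin": 0, "grip": 40}
    - {"dx": -0.2, "dy": 0.05, "dz": -9.8, "spin": 0, "grip": 34}
    - {"dx": -0.2, "dy": 0.05, "dz": -9.8, "spin": 0, "grip": 34}
  squeeze: 30

```text
time_s: 17.28
tcp_pos: [0.6317, 0.033, 0.1394]
eef_rot: [179.9, 0.1, 164.4]
contact_force: [0.2, -0.2, -0.1]
gripper_width: 0.0445
```

>>> servo_tool:
  targets:
    - {"dx": 0, "dy": 0, "dz": 0, "spin": 0, "grip": 31}
    - {"dx": 0, "dy": 0, "dz": 0, "spin": 0, "grip": 29}
    - {"dx": 0, "dy": 0, "dz": 0, "spin": 0, "grip": 27}
    - {"dx": 0, "dy": 0, "dz": 0, "spin": 0, "grip": 20}
    - {"dx": 0, "dy": 0, "dz": 0, "spin": 0, "grip": 20}
    - {"dx": 0, "dy": 0, "dz": 0, "spin": 0, "grip": 20}
    - {"dx": 0, "dy": 0, "dz": 0, "spin": 0, "grip": 20}
    - {"dx": 0, "dy": 0, "dz": 0, "spin": 0, "grip": 20}
    - {"dx": 0, "dy": 0, "dz": 0, "spin": 0, "grip": 20}
    - {"dx": 0, "dy": 0, "dz": 0, "spin": 0, "grip": 20}
  squeeze: 30

```text
time_s: 18.12
tcp_pos: [0.6312, 0.033, 0.1382]
eef_rot: [180.0, 0.0, 164.4]
contact_force: [-1.4, 3.4, 5.9]
gripper_width: 0.0258
```

>>> servo_tool:
  targets:
    - {"dx": 0, "dy": 0, "dz": 0.1, "spin": 0, "grip": 20}
    - {"dx": 0, "dy": 0, "dz": 0.2, "spin": 0, "grip": 20}
    - {"dx": 0, "dy": 0, "dz": 0.3, "spin": 0, "grip": 20}
    - {"dx": 0, "dy": 0, "dz": 0.4, "spin": 0, "grip": 20}
    - {"dx": 0, "dy": 0, "dz": 0.5, "spin": 0, "grip": 20}
    - {"dx": 0, "dy": 0, "dz": 0.6, "spin": 0, "grip": 20}
    - {"dx": 0, "dy": 0, "dz": 0.7, "spin": 0, "grip": 20}
    - {"dx": 0, "dy": 0, "dz": 0.8, "spin": 0, "grip": 20}
    - {"dx": 0, "dy": 0, "dz": 0.9, "spin": 0, "grip": 20}
    - {"dx": 0, "dy": 0, "dz": 1.0, "spin": 0, "grip": 20}

```text
time_s: 18.95
tcp_pos: [0.631, 0.0326, 0.1478]
eef_rot: [180.0, 0.0, 164.4]
contact_force: [5.0, -1.2, -5.6]
gripper_width: 0.0259
```

Drag felt: −5.6 N in z while rising. Drawing it right out.

>>> servo_tool:
  targets:
    - {"dx": 0, "dy": 0, "dz": 0.15, "spin": 0, "grip": 20}
    - {"dx": 0, "dy": 0, "dz": 0.3, "spin": 0, "grip": 20}
    - {"dx": 0, "dy": 0, "dz": 0.45, "spin": 0, "grip": 20}
    - {"dx": 0, "dy": 0, "dz": 0.6, "spin": 0, "grip": 20}
    - {"dx": 0, "dy": 0, "dz": 0.8, "spin": 0, "grip": 20}
    - {"dx": 0, "dy": 0, "dz": 1.0, "spin": 0, "grip": 20}
    - {"dx": 0, "dy": 0, "dz": 1.3, "spin": 0, "grip": 20}
    - {"dx": 0, "dy": 0, "dz": 1.7, "spin": 0, "grip": 20}
    - {"dx": 0, "dy": 0, "dz": 2.1, "spin": 0, "grip": 20}
    - {"dx": 0, "dy": 0, "dz": 2.5, "spin": 0, "grip": 20}

```text
time_s: 19.78
tcp_pos: [0.6302, 0.0327, 0.1731]
eef_rot: [-180.0, -0.1, 164.4]
contact_force: [-0.4, -0.9, -1.3]
gripper_width: 0.0259
```

>>> servo_tool:
  targets:
    - {"dx": 0, "dy": 0, "dz": 0.5, "spin": 0, "grip": 20}
    - {"dx": 0, "dy": 0, "dz": 1, "spin": 0, "grip": 20}
    - {"dx": 0, "dy": 0, "dz": 2, "spin": 0, "grip": 20}
    - {"dx": 0, "dy": 0, "dz": 3, "spin": 0, "grip": 20}
    - {"dx": 0, "dy": 0, "dz": 4, "spin": 0, "grip": 20}
    - {"dx": 0, "dy": 0, "dz": 4, "spin": 0, "grip": 20}
    - {"dx": 0, "dy": 0, "dz": 4, "spin": 0, "grip": 20}
    - {"dx": 0, "dy": 0, "dz": 4, "spin": 0, "grip": 20}
    - {"dx": 0, "dy": 0, "dz": 4, "spin": 0, "grip": 20}
    - {"dx": 0, "dy": 0, "dz": 4, "spin": 0, "grip": 20}

```text
time_s: 20.62
tcp_pos: [0.6306, 0.0326, 0.2119]
eef_rot: [-180.0, -0.1, 164.4]
contact_force: [0.6, -0.1, -1.4]
gripper_width: 0.0259
```

Run:
```python
from h import *
a=np.radians(11.35);ex=np.array([np.cos(a),np.sin(a)])
f=lambda c,u,v,z:onz(c,u,v,z)[:2]@ex
back=[f("top",140.6,216.6,.045),f("top",203,205.4,.045)];front=[f("top",146,238.6,.045),f("top",207.6,227.2,.045)]
red=f("top",156.74,224.02,.085)
print("back,front,red",np.round(back,4),np.round(front,4),red)
for nm,o in(("from back",np.mean(back)-.033),("from front",np.mean(front)+.037)): print(nm,"gauge origin x in rack",red+.018-o)
# present: red top while held
s=r.capture("scene");S=r.get_state();print(S["tcp_pos"])
H,Sa,V=cv2.split(cv2.cvtColor(s,cv2.COLOR_BGR2HSV));m=(((H<6)|(H>174))&(Sa>150)).astype(np.uint8);m[:180]=0;m[:,:220]=0;m[:,330:]=0;m[280:]=0
k,l,st,ce=cv2.connectedComponentsWithStats(m);print(st[1:],ce[1:])
cv2.imwrite("pics/j.png",np.hstack([cv2.resize(s[180:260,230:310],(400,400),interpolation=2),cv2.resize(r.capture("top")[130:210,215:295],(400,400),interpolation=2)]))
```

```text
back,front,red [0.5745 0.5682] [0.5018 0.4962] 0.5317499245437133
from back gauge origin x in rack 0.011418754480075788
from front gauge origin x in rack 0.013735267032862097
[0.63060221 0.03259772 0.21195638]
[] []
```

View pics/j.png

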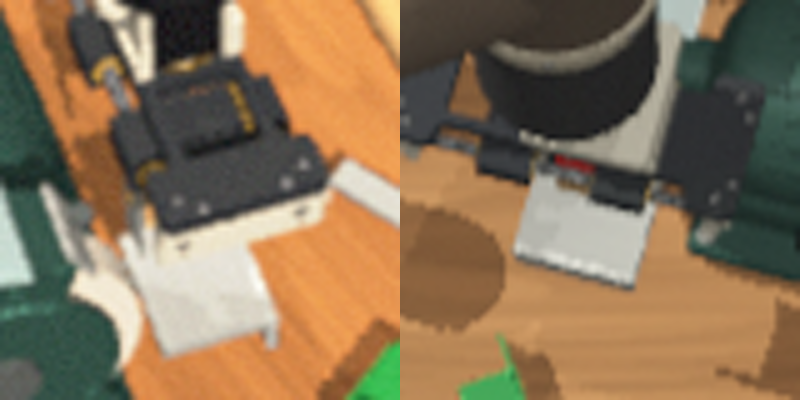

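The rest now sits close up to the wheel. The picks put the gauge's original place in the rack at x ≈ 11.5–13.5 mm, which is mid-groove. Carrying it back.

>>> servo_tool:
  targets:
    - {"dx": -1, "dy": 2, "dz": 0, "spin": 0.05, "grip": 20}
    - {"dx": -2.7, "dy": 5.2, "dz": 0, "spin": 0.1, "grip": 20}
    - {"dx": -4.5, "dy": 8.6, "dz": 0, "spin": 0.15, "grip": 20}
    - {"dx": -6.3, "dy": 12, "dz": 0, "spin": 0.2, "grip": 20}
    - {"dx": -8.1, "dy": 15.5, "dz": 0, "spin": 0.26, "grip": 20}
    - {"dx": -9.9, "dy": 19, "dz": 0, "spin": 0.32, "grip": 20}
    - {"dx": -11.7, "dy": 22.5, "dz": 0, "spin": 0.38, "grip": 20}
    - {"dx": -13.5, "dy": 26, "dz": 0, "spin": 0.43, "grip": 20}
    - {"dx": -15, "dy": 28.8, "dz": 0, "spin": 0.47, "grip": 20}
    - {"dx": -15.5, "dy": 29.7, "dz": 0, "spin": 0.47, "grip": 20}

```text
time_s: 21.55
tcp_pos: [0.4741, 0.3331, 0.2125]
eef_rot: [180.0, 0.0, -168.4]
contact_force: [0.3, -1.0, -0.3]
gripper_width: 0.0258
```

>>> servo_tool:
  targets:
    - {"dx": 0, "dy": 0, "dz": -3, "spin": 0, "grip": 20}
    - {"dx": 0, "dy": 0, "dz": -6, "spin": 0, "grip": 20}
    - {"dx": 0, "dy": 0, "dz": -9, "spin": 0, "grip": 20}
    - {"dx": 0, "dy": 0, "dz": -11, "spin": 0, "grip": 20}
    - {"dx": 0, "dy": 0, "dz": -12, "spin": 0, "grip": 20}
    - {"dx": 0, "dy": 0, "dz": -12.5, "spin": 0, "grip": 20}
    - {"dx": 0, "dy": 0, "dz": -12.5, "spin": 0, "grip": 20}
    - {"dx": 0, "dy": 0, "dz": -12.5, "spin": 0, "grip": 20}
    - {"dx": 0, "dy": 0, "dz": -12.5, "spin": 0, "grip": 20}
    - {"dx": 0, "dy": 0, "dz": -12.5, "spin": 0, "grip": 20}

```text
time_s: 22.38
tcp_pos: [0.4765, 0.3303, 0.089]
eef_rot: [179.9, 0.1, -168.7]
contact_force: [-0.1, 0.5, -0.8]
gripper_width: 0.0256
```

Run:
```python
from h import *
s=r.capture("scene");S=r.get_state();print(S["tcp_pos"],S["eef_rot"],S["contact_force"])
cv2.imwrite("pics/k.png",cv2.resize(s[255:345,325:415],(600,600),interpolation=2))
```

```text
[0.47636516 0.33017704 0.08878025] [ 1.79923731e+02  9.32905863e-02 -1.68664628e+02] [-0.49615846 -0.3457448  -0.86621415]
```

View pics/k.png

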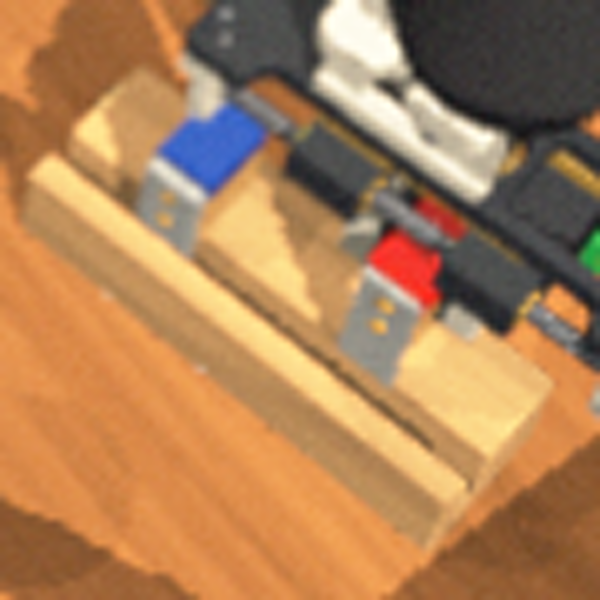

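The blade hangs clear of the rack, tip corners at scene (376,306) and (384,313). Checking them against the groove with the same camera.

Run:
```python
from h import *
a=np.radians(11.35);ex=np.array([np.cos(a),np.sin(a)])
z0=.0888-.0102
for u,v,z in((376.3,306,z0-.024),(383.8,312.75,z0-.024),(380.3,295.2,z0+.036),(388.8,300.5,z0+.036)): print(u,v,onz("scene",u,v,z)[:2]@ex-.003, onz("scene",u,v,z)[:2])
print("orig",onz("scene",386.12,298.2,.085)[:2]@ex+.018)
```

```text
376.3 306 0.5516763509406628 [0.50079674 0.32354149]
383.8 312.75 0.5539452457949189 [0.49823992 0.34780808]
380.3 295.2 0.5532341138157426 [0.50211013 0.32491368]
388.8 300.5 0.550926316817933 [0.49533029 0.34696356]
orig 0.5549228076269662
```

Origin is about 2 mm short of the original, so I shift 2 mm forward while lowering.

>>> servo_tool:
  targets:
    - {"dx": 0.2, "dy": 0.04, "dz": 0, "spin": 0, "grip": 20}
    - {"dx": 0.2, "dy": 0.04, "dz": 0, "spin": 0, "grip": 20}
    - {"dx": 0.2, "dy": 0.04, "dz": -0.4, "spin": 0, "grip": 20}
    - {"dx": 0.2, "dy": 0.04, "dz": -0.8, "spin": 0, "grip": 20}
    - {"dx": 0.2, "dy": 0.04, "dz": -1.0, "spin": 0, "grip": 20}
    - {"dx": 0.2, "dy": 0.04, "dz": -1.2, "spin": 0, "grip": 20}
    - {"dx": 0.2, "dy": 0.04, "dz": -1.4, "spin": 0, "grip": 20}
    - {"dx": 0.2, "dy": 0.04, "dz": -1.4, "spin": 0, "grip": 20}
    - {"dx": 0.2, "dy": 0.04, "dz": -1.4, "spin": 0, "grip": 20}
    - {"dx": 0.2, "dy": 0.04, "dz": -1.4, "spin": 0, "grip": 20}

```text
time_s: 23.27
tcp_pos: [0.4779, 0.3301, 0.0736]
eef_rot: [180.0, 0.0, -168.7]
contact_force: [0.4, 0.6, 0.4]
gripper_width: 0.0259
```

>>> servo_tool:
  targets:
    - {"dx": 0, "dy": 0, "dz": -0.4, "spin": 0, "grip": 20}
    - {"dx": 0, "dy": 0, "dz": -0.8, "spin": 0, "grip": 20}
    - {"dx": 0, "dy": 0, "dz": -1.2, "spin": 0, "grip": 20}
    - {"dx": 0, "dy": 0, "dz": -1.5, "spin": 0, "grip": 20}
    - {"dx": 0, "dy": 0, "dz": -1.6, "spin": 0, "grip": 20}
    - {"dx": 0, "dy": 0, "dz": -1.7, "spin": 0, "grip": 20}
    - {"dx": 0, "dy": 0, "dz": -1.75, "spin": 0, "grip": 20}
    - {"dx": 0, "dy": 0, "dz": -1.8, "spin": 0, "grip": 20}
    - {"dx": 0, "dy": 0, "dz": -1.8, "spin": 0, "grip": 20}
    - {"dx": 0, "dy": 0, "dz": -1.8, "spin": 0, "grip": 20}

```text
time_s: 24.1
tcp_pos: [0.4779, 0.3301, 0.0557]
eef_rot: [180.0, 0.0, -168.7]
contact_force: [0.1, -0.4, -1.1]
gripper_width: 0.0257
```

>>> servo_tool:
  targets:
    - {"dx": 0, "dy": 0, "dz": -0.03, "spin": 0, "grip": 20}
    - {"dx": 0, "dy": 0, "dz": -0.06, "spin": 0, "grip": 20}
    - {"dx": 0, "dy": 0, "dz": -0.09, "spin": 0, "grip": 20}
    - {"dx": 0, "dy": 0, "dz": -0.12, "spin": 0, "grip": 20}
    - {"dx": 0, "dy": 0, "dz": -0.14, "spin": 0, "grip": 20}
    - {"dx": 0, "dy": 0, "dz": -0.14, "spin": 0, "grip": 20}
    - {"dx": 0, "dy": 0, "dz": -0.14, "spin": 0, "grip": 20}
    - {"dx": 0, "dy": 0, "dz": -0.14, "spin": 0, "grip": 20}
    - {"dx": 0, "dy": 0, "dz": -0.14, "spin": 0, "grip": 20}
    - {"dx": 0, "dy": 0, "dz": -0.14, "spin": 0, "grip": 20}

```text
time_s: 24.93
tcp_pos: [0.4779, 0.3301, 0.0551]
eef_rot: [180.0, 0.0, -168.6]
contact_force: [-3.4, -1.6, 7.4]
gripper_width: 0.0259
```

Seated, with 7 N up. Releasing and rising.

>>> servo_tool:
  targets:
    - {"dx": 0, "dy": 0, "dz": 0.04, "spin": 0, "grip": 32}
    - {"dx": 0, "dy": 0, "dz": 0.04, "spin": 0, "grip": 45}
    - {"dx": 0, "dy": 0, "dz": 0.05, "spin": 0, "grip": 66}
    - {"dx": 0, "dy": 0, "dz": 0.05, "spin": 0, "grip": 66}
    - {"dx": 0, "dy": 0, "dz": 0.05, "spin": 0, "grip": 66}
    - {"dx": 0, "dy": 0, "dz": 1, "spin": 0, "grip": 66}
    - {"dx": 0, "dy": 0, "dz": 3, "spin": 0, "grip": 66}
    - {"dx": 0, "dy": 0, "dz": 7, "spin": 0, "grip": 66}
    - {"dx": 0, "dy": 0, "dz": 11, "spin": 0, "grip": 66}
    - {"dx": 0, "dy": 0, "dz": 15, "spin": 0, "grip": 66}

```text
time_s: 25.77
tcp_pos: [0.4776, 0.3296, 0.2064]
eef_rot: [-180.0, -0.0, -168.7]
contact_force: [1.6, 1.6, 0.4]
gripper_width: 0.0577
```

>>> servo_tool:
  targets:
    - {"dx": -1, "dy": -2, "dz": 1, "spin": 0, "grip": 66}
    - {"dx": -2, "dy": -4, "dz": 2, "spin": 0, "grip": 66}
    - {"dx": -2, "dy": -7, "dz": 3, "spin": 0, "grip": 66}
    - {"dx": -2, "dy": -10, "dz": 3, "spin": 0, "grip": 66}
    - {"dx": -2, "dy": -14, "dz": 3, "spin": 0, "grip": 66}
    - {"dx": -2, "dy": -18, "dz": 3, "spin": 0, "grip": 66}
    - {"dx": -2, "dy": -22, "dz": 3, "spin": 0, "grip": 66}
    - {"dx": -2, "dy": -25, "dz": 3, "spin": 0, "grip": 66}
    - {"dx": -2, "dy": -25, "dz": 3, "spin": 0, "grip": 66}
    - {"dx": -2, "dy": -25, "dz": 3, "spin": 0, "grip": 66}

```text
time_s: 26.6
tcp_pos: [0.4578, 0.0786, 0.2351]
eef_rot: [180.0, 0.1, -168.8]
contact_force: [0.6, 0.7, -0.1]
gripper_width: 0.0578
```

Run:
```python
from h import *
s=r.capture("scene");t=r.capture("top");S=r.get_state();print(S["time_s"],S["tcp_pos"],S["contact_force"])
cv2.imwrite("pics/l.png",np.hstack([cv2.resize(s[255:345,325:415],(400,400),interpolation=2),cv2.resize(s[195:265,235:305],(400,400),interpolation=2)]))
H,Sa,V=cv2.split(cv2.cvtColor(s,cv2.COLOR_BGR2HSV))
for n,m in(("red",((H<6)|(H>174))&(Sa>170)),("blue",(H>95)&(H<130)&(Sa>120))):
    w=np.zeros(H.shape,bool);w[262:335,330:410]=1
    k,l,st,ce=cv2.connectedComponentsWithStats((m&w).astype(np.uint8));i=1+st[1:,4].argmax();print(n,ce[i],st[i],onz("scene",*ce[i],.085))
```

```text
26.7 [0.45807012 0.08024509 0.23474656] [-0.75841746  0.50874068  0.50157978]
red [385.55319149 299.        ] [378 292  16  15 141] [0.48393778 0.33125852 0.085     ]
blue [356.43103448 276.06896552] [349 270  15  14 116] [0.49930235 0.24133533 0.085     ]
```

View pics/l.png

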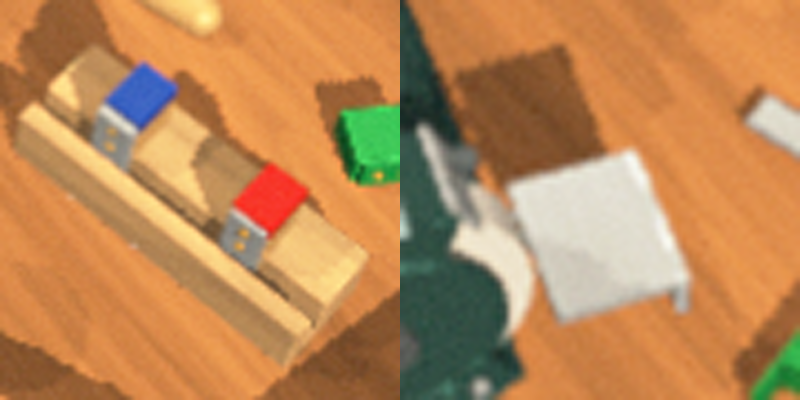

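The red gauge is upright in the rack, its top at scene (385.6,299) against (386.1,298.2) at the start. The blue gauge has not moved, and the rest is close to the wheel. Handing in.

```bash
python3 -c "
from plant import r
r.close_job();print(r.get_state()['time_s'])"
```

```text
the job is handed in; nothing more can be done
the job is handed in; nothing more can be done
```

The white wheel's rest is set with the 3 mm red gauge, the gauge is back in its rack, and I handed the job in at about 27 s of the 61 s allowed.

- **Standing the gauge:** I put it on the rest with its blade in the gap and let go. A picture confirmed it stood by itself near mid-rest.
- **Nipping:** I pushed the rest by its lip. It slid at about 8–9 N and stopped against the blade at about 14 N.
- **Drawing up:** The gauge came straight up with about 5.6 N of downward pull, which fell to about 1.3 N (roughly its own weight) once the blade was clear. The wrist force cannot show wheel and rest contact separately, so drag on both sides is inferred from the nip.
- **Last checks:** The final picture shows the red gauge upright, block on the ledge and blade in the groove. It sits about 2.6 mm further towards the ridge than at the start, at a rack x of roughly 14–16 mm, where up to 18 mm is allowed. The blue gauge moved less than 1 mm. The rest stands close up to the wheel. The arm was clear of everything.

**Disagreements and gaps:**
- The two cameras differed by about 5 mm in x, so I used relative offsets and the feel of contact instead.
- I did not measure the final rest gap in the pictures; it follows from the nip on the 3 mm blade.
- I did not re-measure the grey wheel's rest or the bystanders. No unexpected contact force showed up.

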